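# Slide the coaster home into the desk organiser

### The job

Push the slate coaster across the top of the wooden organiser with the fingertips until it drops into the round recess, and press it down if need be so that it lies flat on the recess floor, level with the wood. Only slide and press it: do not pick it up or tip it on edge, and do not push it off the organiser. Leave the tin and everything else on the desk where they stand.

Things in the scene. Friction and masses are not known exactly. Their poses are not given: they have to be found in the camera images.
- coaster: Loose round slate coaster, dark grey, 90 mm across, 10 mm thick, about 0.16 kg, lying flat on top of the wooden organiser to one side of the recess (either side). Origin: centre of its underside, z up. Once home, its underside is on the recess floor and its top is level with the wood.
- organiser: Fixed wooden desk organiser: a slab 190 mm (its x) by 420 mm (its y) and 28 mm high, standing on the desk. Origin: centre of its underside, z up. A round recess lies in the middle of its length; at its far (+x) edge a pencil groove 18 mm wide and 200 mm long, centred 78 mm from the origin, holds a pencil, which stays below the wood's top.
- recess (a point): Centre of the mouth of the round recess, level with the organiser's flat top (28 mm above the desk), axes as the organiser's; 12 mm to the -x side of its centre. Recess: 95 mm across, 10 mm deep, flat cork floor, no raised rim. A coaster slid over it tips in when its centre is about 15 mm short of this point; if it stays cocked, a light press of about 5 N on its top seats it.
- tin: Loose low aluminium tin with a lid, 55 mm across, 36 mm tall, standing on the organiser on the other side of the recess from the coaster; to be left alone. Origin: centre of its underside.
- pencil: Loose grey square-section pencil, 150 x 9 x 9 mm, lying along y in the organiser's 10 mm deep groove, bystander. Origin: centre of its underside.
- mug: Loose white mug, 80 mm across with its handle to +y, 90 mm tall, bystander. Origin: centre of its underside.
- phone: Loose black phone lying flat, 150 x 72 x 8 mm, bystander. Origin: centre of its underside.
- mouse: Loose grey computer mouse, 105 x 58 x 30 mm, bystander. Origin: centre of its underside.
- pencup: Loose square dark steel pen cup, 75 x 75 x 100 mm, pens up to 150 mm, bystander. Origin: centre of its underside.
- notes: Loose block of paper notes, 76 x 76 x 22 mm, bystander. Origin: centre of its underside.
- case: Loose grey spectacle case, 65 x 160 x 40 mm, bystander. Origin: centre of its underside.
Mind the look-alikes: they are no part of the job. Of the things like the coaster, leave any that is green; of the rest the larger one is meant.

How it is judged (in metres and radians):
At the end, for the whole second after the job is handed in: The coaster lies in the recess: centre within 5 mm of the recess's centre, underside at least 7.5 mm below the organiser's top, level within 0.04 rad (about 2 degrees), at rest (below 20 mm/s); the tin and the seven bystanders within 15 mm of where they started (horizontal distance between coaster and recess below 0.005 m and z of coaster in the frame of recess below -0.0075 m and angle between coaster's own z axis and vertical below 0.04 rad and linear speed of coaster below 0.02 m/s and distance of each of tin, mug, phone, mouse, pencup, notes, case, pencil from where it was at the start of the episode below 0.015 m); the robot touches nothing.
It fails at once if the coaster is lifted off the organiser (its underside centre over 12 mm above the wooden top) (z of coaster in the frame of recess above 0.012 m).
It fails at once if the coaster is tipped up more than about 20 degrees (angle between coaster's own z axis and vertical above 0.35 rad).
It fails at once if the coaster is pushed off the organiser (z of coaster in the frame of recess below -0.016 m).
It fails at once if the tin is pushed, lifted or tipped (15 mm) (distance of tin from where it was at the start of the episode above 0.015 m).
It fails at once if another thing on the desk is disturbed (moved 15 mm) (distance of any of mug, phone, mouse, pencup, notes, case, pencil from where it was at the start of the episode above 0.015 m).
It also fails if it takes over 45 s, if anything falls off the work surface, if the arm or the gripper's body presses on something with over 40 N, if the wrist force passes 120 N, or if a joint passes its speed limit or range.

### The arm

A 6-joint arm with a two-finger parallel gripper is mounted at the origin on the work surface. World frame = base frame: x ahead of the robot, y to its left, z up, the work surface at z = 0. Lengths are in m, angles in degrees, forces in N, time in s.
With the tool pointing down it reaches from about 0.35 to 0.875 m from the base axis. Payload 4.2 kg.
Tool frame: the origin (TCP) lies on the centre line of the jaws, within the pads' length; the fingertips stand 8 mm ahead of it and the grasp point (between the pads) lies 11 mm behind it; z points along the fingers, y is the direction in which the jaws open and shut (so a half turn about z gives the same grasp; the last joint's range is limited). The gripper opens to 87 mm and grips with 3 to 60 N. Pads are 19 mm wide; open, the fingers measure 117 mm over their backs; the gripper's body (75 mm by 190 mm) begins 51 mm behind the grasp point.
Start: joints at [-55.141, 22.042, 0.453, 0, -68.411, -14.817], TCP at [0.214, -0.587, 0.231] pointing down, gripper open.
Joint ranges: [-179.83, 179.83], [-69.29, 118.12], [-61.27, 80.66], [-181.25, 117.63], [-171.15, -9.14], [-177.46, 177.46]. Speed limits (degrees/s): [159.86, 159.86, 180, 180, 180, 180].

### API

Orientations are given as a 3x3 rotation matrix whose columns are the frame's x, y, z axes.
In Python, from station import sense, capture, finish_job, recognise gives the robot as it stands.
- The arm moves only by the tool apply_moves, never from a script. Its argument "plan" is a list that holds one entry, the list of rows, each a list of 7 numbers: the opening in per cent of the stroke, from 0 (shut) to 100 (fully open), then the shift along the world's x, y, z in units of 25 mm (1.0 is 25 mm), then the turn, a rotation vector about the world's x, y, z in rad. A call has 1 to 12 rows; each row shifts and turns the pose as measured when the row begins; what a row does not reach is not made up. A row lasts 1/12 s, in which the tool goes at most 41.7 mm and 7.16 degrees, less where a joint would pass 70% of its speed; a pose out of reach is approached as far as the arm can. A call is refused whole if a number of a shift passes 1 or a number of a turn 0.125, either way. A call with a gripper value outside its range is refused whole. The fingers move at their own pace and stop on an object; the grip force is fixed at half the most. Time passes only in rows, so rows that do not move let the fingers close. It gives the time, the measured TCP pose, the force and the opening at its end, in the units of the state.
- sense(): the state, without advancing time (a new reading comes with each control period).
- capture(name): name is "scene" or "top"; returns a dict with "pixels" (400x640x3 uint8, red, green, blue), "depth" (400x640 float32, m along the optical axis (not along the pixel's ray), 0 where there is no reading), "mtx" (3x3 intrinsics, pixels), "distortion" ([k1, k2, p1, p2, k3] as OpenCV has them; the pictures are not rectified), "R" (3x3) and "t" (3): a world point X has camera coordinates R X + t. Camera axes: x right, y down, z forward; pixel columns grow to the right and rows downward; lengths in m; the calibration is good to about 2 mm. A picture is of the moment at which its call begins.
- finish_job(): hands the job in, once; it reports no verdict.
Trained networks look in a picture, given as the dict that the camera call returned (one of the last four; its "shot" number tells which), for a name from the list of things; names that differ only in an ending like _2 or _b are one class to them, and where a whole thing is asked for, a point or a joint stands for the part that bears it (a point fixed in the world has none). Each returns a list of dicts, best first, with "score" (0 to 1); they miss things now and then, are a little off and sometimes report something else, mostly with a low value. They report only what shows in the picture. A call takes as long as a camera call. They do not tell look-alikes from the thing itself.
- recognise(label, picture): "at" ([x, y, z] in m, in the coordinates of the camera as it stood for that picture, good to about 4 mm: the middle of the surface that is visible of it).
The state is a dict: "time_s": time; "joints": joint angles; "joint_velocities": joint speeds; "effort": joint torques, N m; "tcp_pos": TCP position; "ee_rot": TCP orientation; "wrist_force": force on the tool from outside, world axes, zero at the start; "moment": the same for the moment, N m; "gripper_width": opening from 0.0 (shut) to 1.0 (fully open).
Only numpy, scipy, OpenCV 4.12 (cv2) and the standard library are available. Lean on these libraries where they do the work, as an engineer would, in place of code of your own. Each camera call takes 0.05 s, during which the arm holds its last target.

## Working session

There is one attempt and no reset: what is moved stays moved. The work goes in short steps, Python scripts to look and compute and a tool call to move; the robot and the scene stay as the last step left them, time stands still between calls to the robot, and variables do not carry over. Pictures are saved under pics/ and viewed, and the job is handed in when it is done.

Besides the shell and the picture viewer there is one more tool, called after "Call:" in YAML: its name, and indented under it one key for each argument. apply_moves: Moves the arm, as the interface text tells. Its arguments: {"type":"object","properties":{"plan":{"type":"array","items":{"type":"array","items":{"type":"array","items":{"type":"number"}}}}},"required":["plan"]}

```bash
mkdir -p pics; ls
cat > h.py <<'E'
import numpy as np, cv2
from station import sense, capture, finish_job, recognise
def w(c,p): return np.array(c["R"]).T@(np.array(p)-np.array(c["t"]))
def px2w(c,u,v,z=None):
    """pixel to world at plane z, or by depth"""
    n=cv2.undistortPoints(np.array([[[u,v]]],float),np.array(c["mtx"]),np.array(c["distortion"]))[0,0]
    d=np.array([n[0],n[1],1.0]); R=np.array(c["R"]); t=np.array(c["t"])
    if z is None: return R.T@(d*c["depth"][int(round(v)),int(round(u))]-t)
    o=-R.T@t; r=R.T@d
    return o+r*(z-o[2])/r[2]
def proj(c,X):
    r=cv2.Rodrigues(np.array(c["R"]))[0]
    return cv2.projectPoints(np.array(X,float).reshape(-1,3),r,np.array(c["t"],float),np.array(c["mtx"]),np.array(c["distortion"]))[0][:,0]
def save(c,n): cv2.imwrite(f"pics/{n}.png",np.ascontiguousarray(c["pixels"][:,:,::-1]))
E
python3 - <<'E'
from h import *
for n in ["top","scene"]:
    c=capture(n); save(c,n+"0")
    for l in ["coaster","organiser","tin","pencil","mug","phone","mouse","pencup","notes","case"]:
        for d in recognise(l,c)[:4]:
            print(n,l,round(d["score"],2),w(c,d["at"]).round(4),proj(c,w(c,d["at"])).round(0))
print(sense())
E
```

```text
pics
top coaster 0.96 [ 0.4726 -0.3087  0.0091] [[425. 210.]]
top coaster 0.94 [ 0.5045 -0.0869  0.0361] [[344. 199.]]
top coaster 0.87 [ 0.5907 -0.2622  0.0051] [[405. 169.]]
top organiser 0.75 [0.5519 0.0349 0.0249] [[299. 184.]]
top tin 0.57 [0.5493 0.1324 0.0638] [[261. 183.]]
top pencil 0.54 [0.6255 0.0187 0.0261] [[304. 158.]]
top mouse 0.55 [0.3869 0.379  0.0226] [[172. 248.]]
top pencup 0.85 [0.6951 0.3795 0.0664] [[169. 132.]]
top pencup 0.66 [0.5466 0.4385 0.0381] [[149. 189.]]
top notes 0.89 [ 0.4923 -0.4289  0.0213] [[469. 202.]]
top case 0.9 [0.5464 0.4376 0.0354] [[150. 189.]]
scene coaster 0.76 [ 0.4815 -0.3075  0.0022] [[249. 166.]]
scene coaster 0.75 [ 0.5962 -0.2551  0.0072] [[242. 193.]]
scene coaster 0.69 [ 0.5119 -0.0821  0.0359] [[305. 189.]]
scene organiser 0.93 [0.5816 0.0648 0.0248] [[339. 226.]]
scene tin 0.94 [0.5631 0.1417 0.0672] [[369. 222.]]
scene pencil 0.47 [0.6334 0.0239 0.0294] [[317. 232.]]
scene mug 0.93 [ 0.6469 -0.3989  0.0555] [[190. 176.]]
scene phone 0.65 [ 0.3538 -0.4247  0.0023] [[242. 133.]]
scene mouse 0.65 [0.4081 0.3913 0.028 ] [[472. 2
[... 317 characters left out ...]
78e-04,
       -6.84112489e+01, -1.48177065e+01]), 'joint_velocities': array([-0.03349302,  0.07232086,  0.14679561,  0.07216881, -0.07767905,
        0.00863684]), 'effort': array([ 1.66609807e-04, -3.90478277e+01,  1.87623990e+01,  4.22436163e+00,
        1.55062677e-02, -4.12849181e-05]), 'tcp_pos': array([ 0.21422144, -0.58710497,  0.23054424]), 'ee_rot': array([[-9.39437139e-01, -3.42721259e-01, -1.13859467e-05],
       [-3.42721259e-01,  9.39437139e-01,  2.06865373e-05],
       [ 3.60666510e-06,  2.33359074e-05, -1.00000000e+00]]), 'wrist_force': array([-1.06158636,  1.15157652,  0.16633159]), 'moment': array([-0.03242823, -0.00132818,  0.02955575]), 'gripper_width': 1.000689989286462}
```

View pics/top0.png

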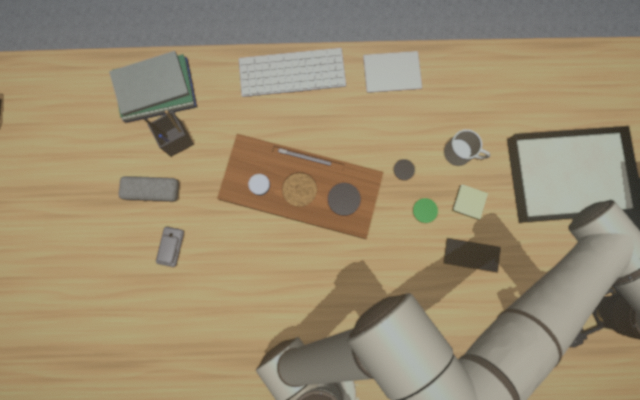

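View pics/scene0.png

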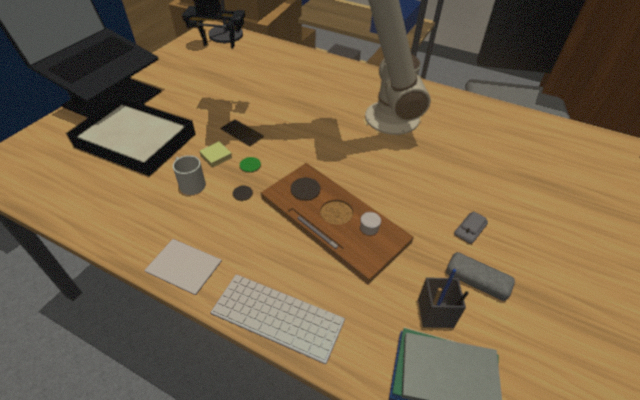

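The top view shows the dark coaster on the organiser at (344,199), the cork recess at (300,189), the tin at (259,184), and the look-alikes (small dark at (404,169), green at (425,210)) off the organiser. Next I'll measure these more precisely.

```bash
cat >> h.py <<'E'
def cents(c,z_c=0.038,dark=70):
    # dark blob near organiser in the top camera
    im=c["pixels"].astype(int); s=im.max(2)
    m=((s<dark)*255).astype(np.uint8)
    return m
def blob(m,u,v):
    n,l,st,ce=cv2.connectedComponentsWithStats(m)
    best=[i for i in range(1,n) if st[i,4]>30]
    i=min(best,key=lambda i:np.hypot(*(ce[i]-[u,v])))
    mm=(l==i).astype(np.uint8)
    ct=max(cv2.findContours(mm,cv2.RETR_EXTERNAL,cv2.CHAIN_APPROX_NONE)[0],key=len)
    return st[i],ce[i],ct,mm
E
python3 - <<'E'
from h import *
for n in ["top","scene"]:
    c=capture(n); im=c["pixels"]
    u,v=(320,190) if n=="top" else (335,212)
    crop=im[v-65:v+65,u-95:u+95]
    cv2.imwrite(f"pics/{n}_crop.png",cv2.resize(crop[:,:,::-1],None,fx=4,fy=4,interpolation=cv2.INTER_CUBIC))
    print(n,np.array(c["mtx"]).round(1).tolist(),w(c,[0,0,0]).round(3))
    for p in ([(344,199),(300,189),(259,184),(360,185)] if n=="top" else [(305,189),(337,212),(370,222)]):
        print(p,im[p[1],p[0]],px2w(c,*p).round(4))
E
```

```text
top [[480.7, 0.0, 317.1], [0.0, 480.7, 198.4], [0.0, 0.0, 1.0]] [ 0.305 -0.007  1.314]
(344, 199) [98 91 86] [ 0.5057 -0.0869  0.0359]
(300, 189) [151 123  84] [0.5402 0.0317 0.0127]
(259, 184) [181 185 191] [0.5464 0.138  0.0676]
(360, 185) [146 105  70] [ 0.5444 -0.1323  0.0284]
scene [[411.6, 0.0, 317.8], [0.0, 411.6, 202.3], [0.0, 0.0, 1.0]] [1.257 0.338 0.915]
(305, 189) [66 56 46] [ 0.5131 -0.0815  0.0365]
(337, 212) [129  98  52] [0.5323 0.0353 0.0166]
(370, 222) [168 162 148] [0.5591 0.1446 0.0636]
```

View pics/top_crop.png

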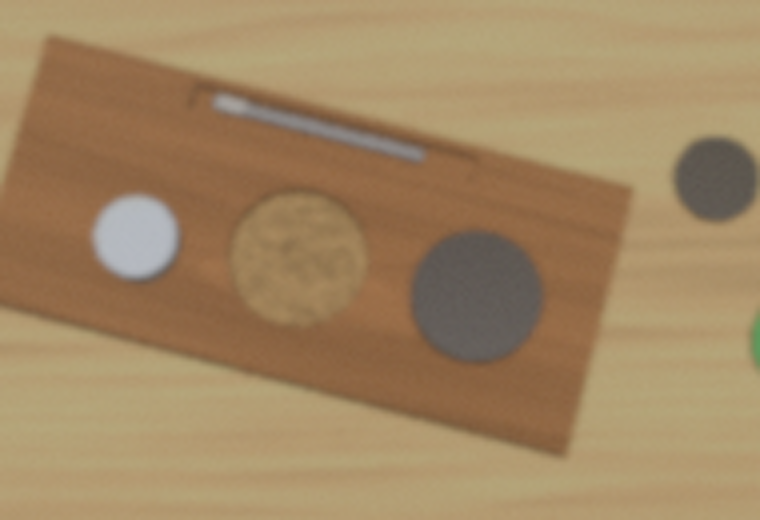

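View pics/scene_crop.png

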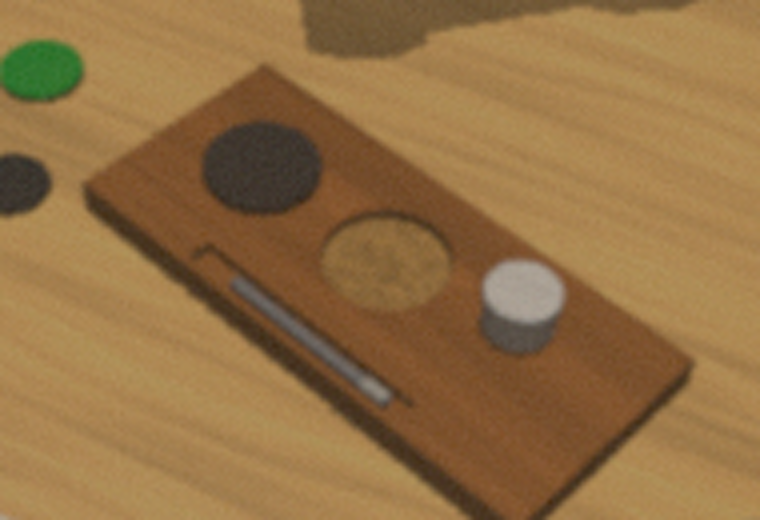

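```bash
cat > m.py <<'E'
from h import *
def corners(c,q):
    g=cv2.cvtColor(c["pixels"],cv2.COLOR_RGB2GRAY)
    return g
def coaster(c,u,v,z=0.038,r=40):
    im=cv2.GaussianBlur(c["pixels"],(3,3),0).astype(int)
    sat=im[:,:,0]-im[:,:,2]
    m=((sat<35)&(im.max(2)<125)).astype(np.uint8)
    yy,xx=np.indices(m.shape); m[(xx-u)**2+(yy-v)**2>r*r]=0
    st,ce,ct,mm=blob(m,u,v)
    P=np.array([px2w(c,*p[0],z=z)[:2] for p in ct])
    (x,y),rr=cv2.minEnclosingCircle(P.astype(np.float32))
    e=cv2.fitEllipse(ct)
    return st,px2w(c,*ce,z=z),px2w(c,*e[0],z=z),(x,y,rr),e
if __name__=="__main__":
    f=lambda x,y:((x+.5)/4-.5+225,(y+.5)/4-.5+125)
    c=capture("top")
    print("coaster",coaster(c,344,199))
    s=capture("scene"); print("scene coaster",coaster(s,305,189))
    A,B,C=[px2w(c,*f(*p),z=0.028)[:2] for p in [(48,36),(632,187),(566,457)]]
    print(A,B,C,np.linalg.norm(A-B),np.linalg.norm(B-C))
    yv=(A-B)/np.linalg.norm(A-B); xv=np.array([yv[1],-yv[0]])
    cen=(A+C)/2; print("yaxis",yv,np.degrees(np.arctan2(-yv[0],yv[1])),"cen",cen,"recess",cen-0.012*xv,"x",xv)
    print("recess direct",px2w(c,*f(299,258),z=0.028), "tin",px2w(c,*f(136,237),z=0.064))
E
python3 m.py
```

```text
coaster (array([328, 183,  32,  32, 808], dtype=int32), array([ 0.50618521, -0.08573645,  0.038     ]), array([ 0.50619077, -0.08573055,  0.038     ]), (0.5063088536262512, -0.08578154444694519, 0.04351597651839256), ((343.591796875, 198.7183074951172), (31.066638946533203, 31.308313369750977), 136.62591552734375))
scene coaster (array([291, 178,  29,  22, 500], dtype=int32), array([ 0.51253294, -0.08167049,  0.038     ]), array([ 0.51253624, -0.08165501,  0.038     ]), (0.511466383934021, -0.08205880224704742, 0.045252859592437744), ((305.0400085449219, 188.5185089111328), (21.1834774017334, 27.981287002563477), 88.66744995117188))
[0.69769513 0.20377872] [ 0.5808467  -0.19573227] [ 0.39755129 -0.14296024] 0.41624823281284284 0.19074091259928055
yaxis [0.28071815 0.95979025] -16.303070760543434 cen [0.54762321 0.03040924] recess [0.53610573 0.03377786] x [ 0.95979025 -0.28071815]
recess direct [0.5371387  0.03291002 0.028     ] tin [0.54742046 0.13935957 0.064     ]
```

Recess at about (0.537, 0.033) and coaster at about (0.506, -0.086), so the push direction is about (0.25, 0.97). I'll approach high up and behind the coaster, with the jaws across the push.

Call:
apply_moves:
  plan:
    - [[46,0.6,1,0,0,0,0.08],[46,0.6,1,0,0,0,0.08],[46,0.6,1,0,0,0,0.08],[46,0.6,1,0,0,0,0.08],[46,0.6,1,0,0,0,0.08],[46,0.6,1,0,0,0,0.08],[46,0.6,1,0,0,0,0.08],[46,0.6,1,0,0,0,0.08],[46,0.6,1,0,0,0,0.08],[46,0.6,1,0,0,0,0.08],[46,0.6,1,0,0,0,0.08],[46,0.6,1,0,0,0,0.08]]

```text
time_s: 2.3
tcp_pos: [0.397, -0.278, 0.2304]
ee_rot: [[-0.223, -0.975, 0.003], [-0.975, 0.223, -0.003], [0.002, -0.004, -1.0]]
wrist_force: [0.4, -0.9, 0.1]
gripper_width: 0.462
```

Call:
apply_moves:
  plan:
    - [[46,0.5,0.7,-0.6,0,0,0],[46,0.5,0.7,-0.6,0,0,0],[46,0.5,0.7,-0.6,0,0,0],[46,0.5,0.7,-0.6,0,0,-0.02],[46,0.5,0.7,-0.6,0,0,0],[46,0.5,0.7,-0.6,0,0,0],[46,0.5,0.7,-0.6,0,0,0],[46,0,0,0,0,0,0],[46,0,0,0,0,0,0]]

```text
time_s: 3.05
tcp_pos: [0.4928, -0.145, 0.1253]
ee_rot: [[-0.231, -0.973, 0.015], [-0.973, 0.231, -0.007], [0.003, -0.016, -1.0]]
wrist_force: [-0.4, -0.3, 0.3]
gripper_width: 0.46
```

Run:
```python
from h import *
s=sense(); print(s["tcp_pos"],s["ee_rot"].round(3).tolist(),s["gripper_width"])
for n in ["top","scene"]:
    c=capture(n); im=c["pixels"].copy()
    p=proj(c,[s["tcp_pos"]+s["ee_rot"]@np.array([0,o,0.008]) for o in (-.02,0,.02)])
    print(p)
    u,v=(330,195) if n=="top" else (310,190)
    for q in p: im[int(round(q[1])),int(round(q[0]))]=[255,0,0]
    cv2.imwrite(f"pics/{n}_c1.png",cv2.resize(im[v-60:v+60,u-90:u+90,::-1],None,fx=4,fy=4,interpolation=cv2.INTER_NEAREST))
```

```text
[ 0.49281386 -0.14495618  0.12530073] [[-0.231, -0.973, 0.015], [-0.973, 0.231, -0.007], [0.003, -0.016, -1.0]] 0.4597468396284967
[[370.53765933 190.71900712]
 [369.02649747 198.38015603]
 [367.50770008 206.07677593]]
[[284.33779823 160.94761758]
 [289.17812786 157.62701254]
 [293.93365521 154.36407983]]
```

View pics/scene_c1.png

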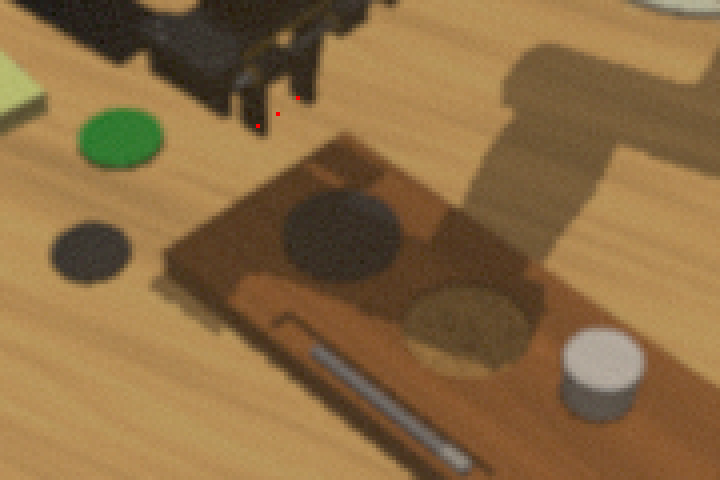

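View pics/top_c1.png

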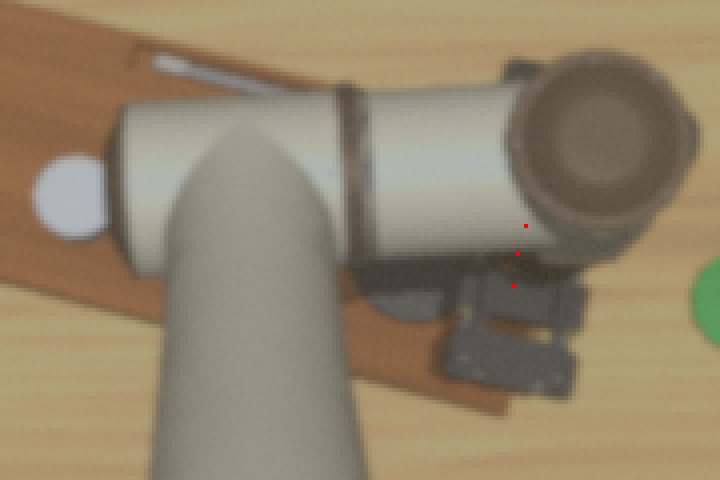

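Run:
```python
from m import *
c=capture("scene")
print("recess",px2w(c,336.4,212.4,z=.028)); print(coaster(c,305,189)[1:4])
f=lambda x,y:((x+.5)/4-.5+240,(y+.5)/4-.5+147)
for p in [(265,65),(692,362),(90,187)]: print(px2w(c,*f(*p),z=.028))
```

```text
recess [0.54363882 0.0382602  0.028     ]
(array([ 0.51284817, -0.0824306 ,  0.038     ]), array([ 0.51276968, -0.08241878,  0.038     ]), (0.5100980997085571, -0.08176122605800629, 0.04764670506119728))
[ 0.40301024 -0.13986369  0.028     ]
[0.52300466 0.25931435 0.028     ]
[ 0.58338315 -0.18774612  0.028     ]
```

Call:
apply_moves:
  plan:
    - [[46,0,0,-0.6,0.007,0.015,-0.017],[46,0,0,-0.6,0,0,0],[46,-0.05,-0.2,-0.6,0,0,0],[46,0,0,-0.6,0,0,0],[46,0,0,-0.5,0,0,0],[46,0,0,0,0,0,0]]

```text
time_s: 3.7
tcp_pos: [0.4929, -0.1565, 0.0586]
ee_rot: [[-0.257, -0.966, 0.017], [-0.966, 0.257, -0.001], [-0.004, -0.017, -1.0]]
wrist_force: [-0.5, -0.1, -0.8]
gripper_width: 0.462
```

Call:
apply_moves:
  plan:
    - [[46,-0.08,0,-0.3,0.001,0.017,0.009],[46,0,0,-0.2,0,0,0],[46,0,0,-0.1,0,0,0],[46,0,0,-0.1,0,0,0],[46,0,0,0,0,0,0]]

```text
time_s: 4.12
tcp_pos: [0.4923, -0.1587, 0.0434]
ee_rot: [[-0.25, -0.968, 0.005], [-0.968, 0.25, -0.0], [-0.001, -0.005, -1.0]]
wrist_force: [0.1, -0.1, 0.7]
gripper_width: 0.461
```

Call:
apply_moves:
  plan:
    - [[46,0,0,-0.1,0,0.005,0],[46,0,0,-0.07,0,0,0],[46,0.05,0.3,0,0,0,0],[46,0.06,0.3,0,0,0,0],[46,0.06,0.3,0,0,0,0],[46,0.06,0.3,0,0,0,0],[46,0,0,0,0,0,0]]

```text
time_s: 4.7
tcp_pos: [0.4992, -0.1255, 0.0399]
ee_rot: [[-0.25, -0.968, 0.001], [-0.968, 0.25, -0.001], [0.0, -0.001, -1.0]]
wrist_force: [0.2, -0.1, -0.0]
gripper_width: 0.463
```

```bash
cat > look.py <<'E'
from m import *
import sys
t=sys.argv[1]; s=sense(); c=capture("scene"); im=c["pixels"]
cv2.imwrite(f"pics/s_{t}.png",cv2.resize(im[130:270,230:410,::-1],None,fx=4,fy=4,interpolation=cv2.INTER_CUBIC))
for d in recognise("coaster",c): 
    p=w(c,d["at"]); print(d["score"],p.round(4),proj(c,p).round(0))
print(s["tcp_pos"],s["wrist_force"])
E
python3 look.py 2
```

```text
0.84 [ 0.5934 -0.2549  0.0069] [[242. 192.]]
0.83 [ 0.5161 -0.0695  0.0389] [[308. 190.]]
0.72 [ 0.4812 -0.3082  0.0075] [[249. 165.]]
[ 0.49919027 -0.12552973  0.03986219] [ 0.19987617 -0.06940494 -0.04138834]
```

View pics/s_2.png

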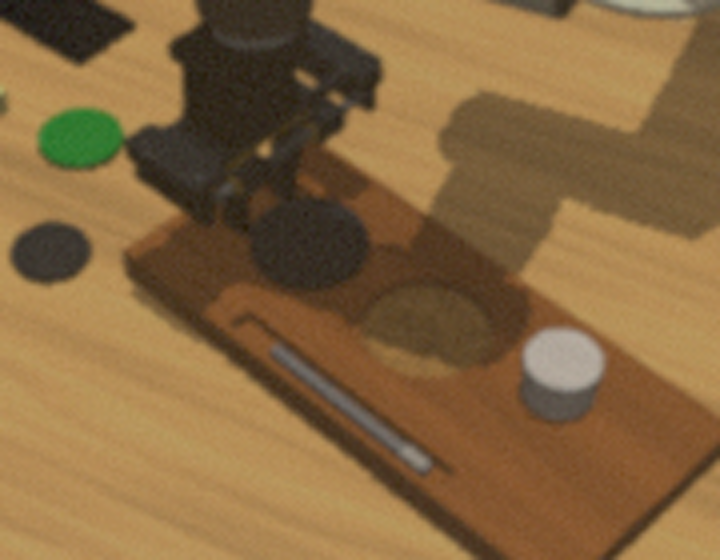

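Call:
apply_moves:
  plan:
    - [[46,0.08,0.31,0,0,0,0],[46,0.08,0.31,0,0,0,0],[46,0.08,0.31,0,0,0,0],[46,0.08,0.31,0,0,0,0],[46,0.08,0.31,0,0,0,0],[46,0,0,0,0,0,0]]

```text
time_s: 5.3
tcp_pos: [0.5095, -0.0842, 0.0399]
ee_rot: [[-0.251, -0.968, 0.001], [-0.968, 0.251, -0.001], [0.001, -0.001, -1.0]]
wrist_force: [-0.1, -0.9, -0.1]
gripper_width: 0.457
```

```bash
python3 look.py 3
```

```text
0.57 [ 0.5277 -0.0328  0.0359] [[317. 198.]]
0.57 [ 0.5929 -0.254   0.0085] [[243. 192.]]
[ 0.50954588 -0.08421861  0.03992304] [-0.08070616 -0.88090866 -0.05797447]
```

View pics/s_3.png

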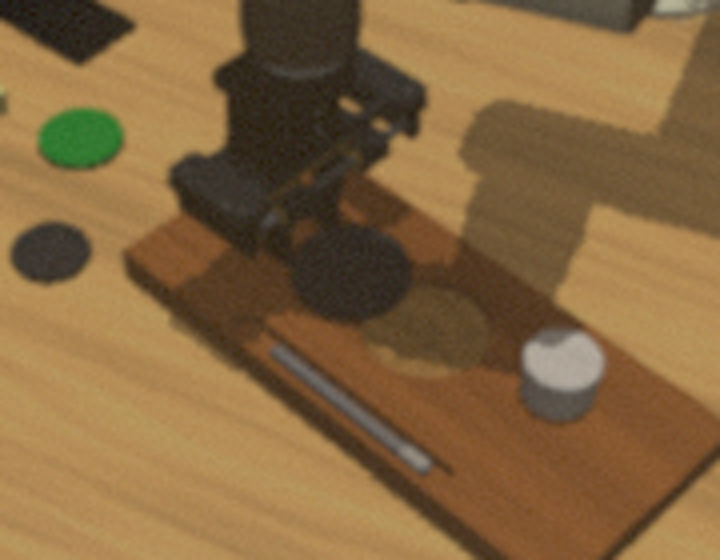

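Call:
apply_moves:
  plan:
    - [[46,0.08,0.31,0,0,0,0],[46,0.08,0.31,0,0,0,0],[46,0.07,0.31,0,0,0,0],[46,0.07,0.31,0,0,0,0],[46,0,0,0,0,0,0]]

```text
time_s: 5.82
tcp_pos: [0.5169, -0.0519, 0.0399]
ee_rot: [[-0.253, -0.967, -0.001], [-0.967, 0.253, -0.001], [0.001, 0.0, -1.0]]
wrist_force: [-0.7, 0.3, -0.1]
gripper_width: 0.458
```

```bash
python3 look.py 4
```

```text
0.93 [0.5342 0.0011 0.0362] [[326. 204.]]
0.84 [ 0.4818 -0.3094  0.0047] [[248. 165.]]
0.74 [ 0.5956 -0.2559  0.0106] [[241. 192.]]
[ 0.51688796 -0.05187532  0.03987589] [-0.69961563  0.34792605 -0.11454108]
```

View pics/s_4.png

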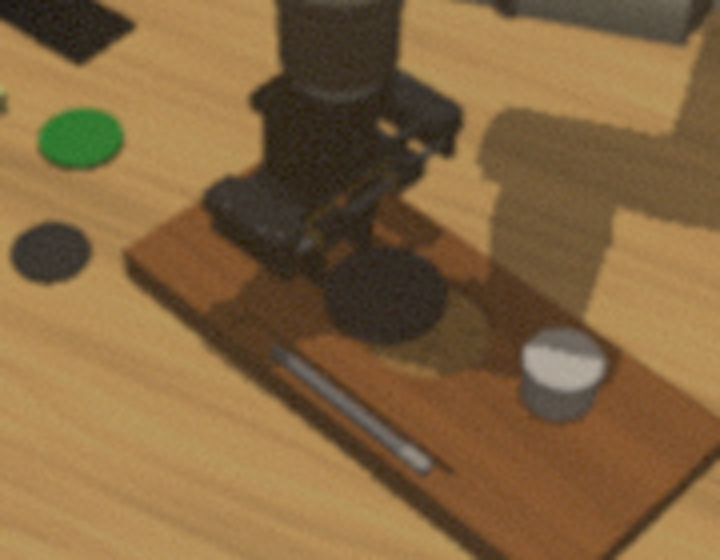

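Call:
apply_moves:
  plan:
    - [[46,0.07,0.25,0,0,0,0],[46,0.07,0.25,0,0,0,0],[46,0.07,0.25,0,0,0,0],[46,0.05,0.2,0,0,0,0],[46,0,0,0,0,0,0]]

```text
time_s: 6.33
tcp_pos: [0.523, -0.0274, 0.0399]
ee_rot: [[-0.255, -0.967, -0.002], [-0.967, 0.255, -0.002], [0.003, 0.002, -1.0]]
wrist_force: [0.5, -0.3, -0.7]
gripper_width: 0.46
```

```bash
python3 look.py 5
```

```text
0.81 [ 0.4829 -0.3098  0.0047] [[248. 165.]]
0.73 [0.5426 0.0251 0.0335] [[333. 209.]]
0.7 [ 0.5941 -0.2554  0.0072] [[242. 193.]]
[ 0.52303336 -0.02741035  0.03985047] [ 0.51229901 -0.28979669 -0.69884647]
```

View pics/s_5.png

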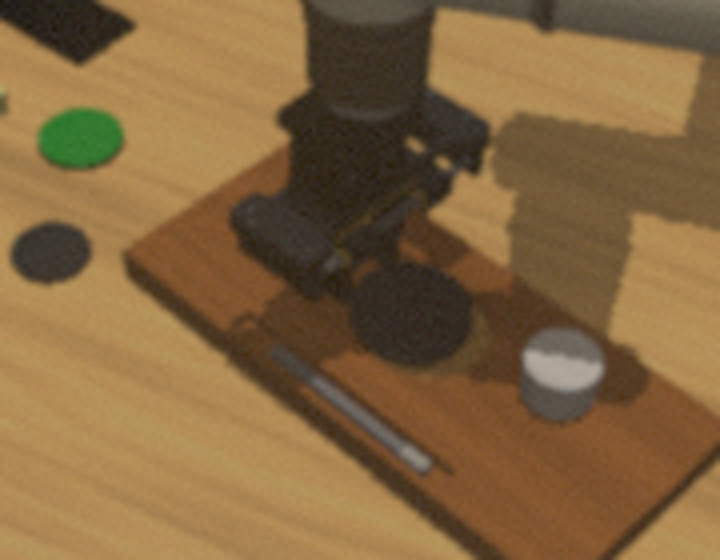

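Call:
apply_moves:
  plan:
    - [[46,0.04,0.15,0,0,0,0],[46,0.04,0.15,0,0,0,0],[46,0.04,0.15,0,0,0,0],[46,0,0,0,0,0,0]]

```text
time_s: 6.77
tcp_pos: [0.5257, -0.0158, 0.0394]
ee_rot: [[-0.257, -0.967, -0.003], [-0.967, 0.257, -0.002], [0.002, 0.002, -1.0]]
wrist_force: [-0.4, -0.1, 0.9]
gripper_width: 0.456
```

```bash
python3 look.py 6
```

```text
0.89 [0.5425 0.037  0.0259] [[336. 212.]]
0.78 [ 0.4797 -0.3074  0.0031] [[249. 165.]]
0.64 [ 0.5943 -0.2537  0.0056] [[242. 193.]]
[ 0.52570909 -0.01576119  0.03941686] [-0.4170844  -0.0700269   0.93811381]
```

View pics/s_6.png

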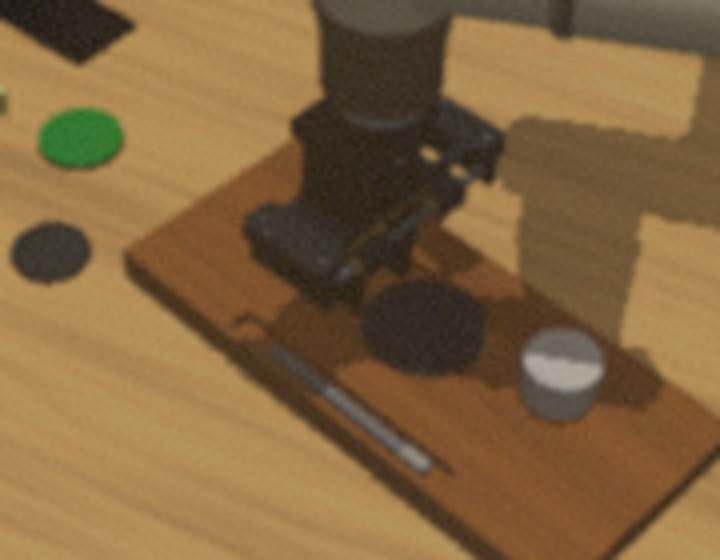

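The coaster now sits at the recess (centre about (424,327) in the crop) and looks dropped. I'll check its flatness with depth.

```bash
cat > flat.py <<'E'
from m import *
import sys
def chk(n,cx,cy):
    c=capture(n); R,t=np.array(c["R"]),np.array(c["t"])
    out={}
    for nm in ("in","ring"):
        P=[];
        for v in range(150,260):
            for u in range(250,420):
                if c["depth"][v,u]<=0: continue
                p=px2w(c,u,v); r=np.hypot(p[0]-cx,p[1]-cy)
                dark=c["pixels"][v,u]; gray=int(dark[0])-int(dark[2])
                if nm=="in" and r<.036 and abs(p[2]-.03)<.02: P.append(p)
                if nm=="ring" and .052<r<.065 and abs(p[2]-.028)<.005: P.append(p)
        P=np.array(P)
        for _ in range(3):
            A=np.c_[P[:,0]-cx,P[:,1]-cy,np.ones(len(P))]; k=np.linalg.lstsq(A,P[:,2],rcond=None)[0]
            e=P[:,2]-A@k; P=P[abs(e)<2.5*e.std()+1e-9]
        print(n,nm,len(P),"slope",k[:2].round(4),"z",k[2].round(4),"sd",e.std().round(4))
if __name__=="__main__":
    for a in sys.argv[1:]:
        chk(a,*( (.5425,.0375) if a=="scene" else (.537,.0335)))
E
python3 flat.py scene
```

```text
scene in 368 slope [-0.0018  0.0039] z 0.0273 sd 0.0016
scene ring 408 slope [-0.0011 -0.0005] z 0.0275 sd 0.0016
```

Flat (slope about 0.004) and level with the wood. Now I'll back off, lift clear and verify from both cameras.

Call:
apply_moves:
  plan:
    - [[46,-0.05,-0.2,0.1,0,0,0],[46,-0.05,-0.2,0.6,0,0,0],[46,0,0,1,0,0,0],[46,0,0,1,0,0,0],[46,0,0,1,0,0,0],[46,0,0,1,0,0,0],[46,0,0,1,0,0,0]]

```text
time_s: 7.5
tcp_pos: [0.5163, -0.0301, 0.1822]
ee_rot: [[-0.26, -0.965, -0.019], [-0.966, 0.26, -0.004], [0.009, 0.017, -1.0]]
wrist_force: [0.9, -0.4, 0.5]
gripper_width: 0.459
```

Call:
apply_moves:
  plan:
    - [[46,-0.4,-1,0,0,0,0],[46,-0.4,-1,0,0,0,0],[46,-0.4,-1,0,0,0,0],[46,-0.4,-1,0,0,0,0],[46,-0.4,-1,0,0,0,0],[46,-0.4,-1,0,0,0,0],[46,-0.4,-1,0,0,0,0],[46,-0.4,-1,0,0,0,0],[46,-0.4,-1,0,0,0,0],[46,-0.4,-1,0,0,0,0],[46,0,0,0,0,0,0],[46,0,0,0,0,0,0]]

```text
time_s: 8.5
tcp_pos: [0.4116, -0.2935, 0.1948]
ee_rot: [[-0.26, -0.966, 0.006], [-0.966, 0.26, -0.003], [0.001, -0.006, -1.0]]
wrist_force: [-0.9, -0.0, 0.4]
gripper_width: 0.46
```

```bash
python3 look.py 7; python3 flat.py scene top
python3 - <<'E'
from m import *
c=capture("top"); save(c,"top_end"); print(coaster(c,300,189,z=.028)[1:4])
for l in ["coaster","tin","pencil","mug","phone","mouse","pencup","notes","case"]:
    for d in recognise(l,c)[:3]: print(l,round(d["score"],2),w(c,d["at"]).round(4))
print(sense()["tcp_pos"],sense()["wrist_force"])
E
```

```text
0.73 [0.5452 0.0364 0.029 ] [[336. 212.]]
0.64 [ 0.4797 -0.3061  0.0048] [[250. 165.]]
0.55 [ 0.5931 -0.2571  0.0092] [[242. 192.]]
[ 0.41159736 -0.29352864  0.19476364] [-0.8910872  -0.02970776  0.41080639]
scene in 367 slope [-0.0122 -0.0009] z 0.0274 sd 0.0015
scene ring 439 slope [0.0007 0.0027] z 0.0276 sd 0.0015
top in 528 slope [-0.0072 -0.0026] z 0.0276 sd 0.0026
top ring 588 slope [ 0.0001 -0.0007] z 0.0276 sd 0.0023
(array([0.53828902, 0.03122565, 0.028     ]), array([0.53829505, 0.03121562, 0.028     ]), (0.5382795333862305, 0.031524255871772766, 0.04443661868572235))
coaster 0.83 [0.5382 0.031  0.0233]
coaster 0.53 [ 0.4474 -0.3024  0.0098]
coaster 0.46 [ 0.6134 -0.2642  0.0052]
tin 0.61 [0.5463 0.1335 0.0635]
pencil 0.53 [0.6223 0.0216 0.0245]
mug 0.65 [ 0.6395 -0.4282  0.0422]
phone 0.66 [ 0.3449 -0.4447  0.0062]
mouse 0.97 [0.3856 0.3819 0.0256]
mouse 0.27 [0.5475 0.1345 0.0634]
pencup 0.97 [0.6959 0.3808 0.0681]
case 0.82 [0.5444 0.4413 0.0382]
[ 0.41268575 -0.29224558  0.19466211] [-0.12070897 -0.2503388   0.17823506]
```

View pics/top_end.png

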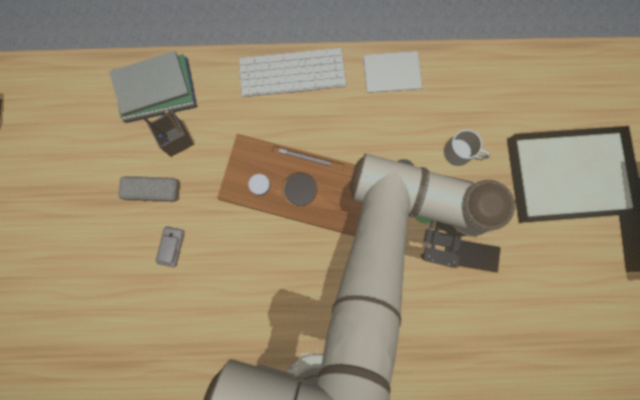

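View pics/s_7.png

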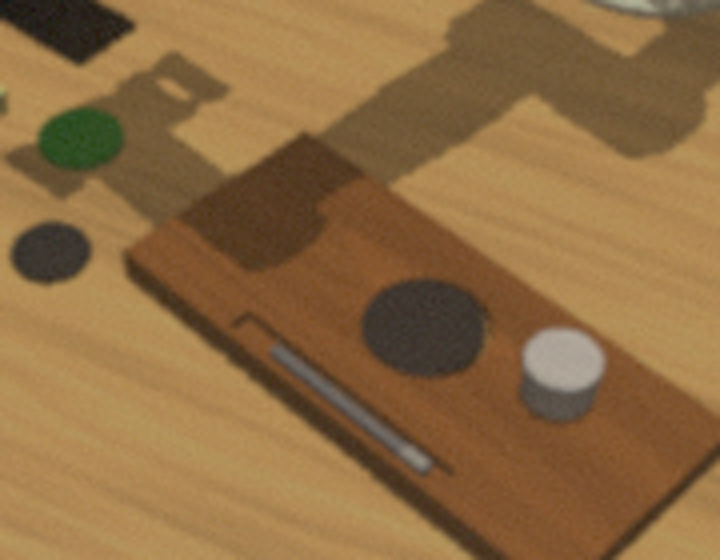

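```bash
python3 flat.py scene scene scene top top top | grep " in"
```

```text
scene in 369 slope [-0.0015  0.0024] z 0.0276 sd 0.0017
scene in 367 slope [0.0044 0.0002] z 0.0275 sd 0.0015
scene in 362 slope [0.0005 0.0067] z 0.0277 sd 0.0017
top in 538 slope [-0.0094  0.0112] z 0.0276 sd 0.0024
top in 527 slope [-0.0038  0.0099] z 0.0274 sd 0.0025
top in 537 slope [ 0.0106 -0.0018] z 0.0278 sd 0.0025
```

The repeated readings show the coaster flat and level with the wood, and everything else looks in place, so I'm handing in.

```bash
python3 -c "
from station import *
print(finish_job())"
```

```text
the job is handed in; nothing more can be done
None
```

I pushed the large slate coaster along the organiser with two spread fingertips until it dropped into the recess. It settled flat without a press, so I lifted the arm clear and handed the job in at about 10 s on the clock; the hand-in gives no verdict.

**Last checks on the coaster:**
- **Height:** its top reads about 27.5 mm and the surrounding wood reads the same.
- **Level:** the tilt readings scattered up to about 0.015 rad, mostly noise, against a limit of 0.04.
- **Centring:** in both cameras its centre is about 2–3 mm from my estimate of the recess centre. That fits the 2.5 mm of play it has in the recess.

**Bystanders:** the tin, pencil, mouse, pen cup and case read within 5 mm of their starting positions in the overhead view.

**Checks that were missing or disagreed:**
- The two cameras differ by about 6 mm in absolute position, so I steered by a mean of the two. They agreed on the coaster relative to the recess.
- The network found no notes block in the last overhead picture, because the arm covered it.
- The mug and phone have no before-and-after pair from the same camera. The arm hid part of the phone in the last picture, so its reading there is not comparable. The arm touched none of these three.

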